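# Take contact temperature readings on a sloping griddle

## Task

Check the griddle with the contact thermometer: lift the probe out of its stand and press its sprung tip on the middle of the square measuring spot, the probe square to the sloping plate and the tip pushed about half way in (never hard against its stop), for two seconds. Then do the same on the round spot and stay there: finish still holding the probe pressed like that on the round spot. Leave everything else where it is.

Things in the scene. Friction and masses are not known exactly. Their poses are not given: they have to be found in the camera images.
- probe: contact thermometer, 0.13 kg, upright in the stand at the start: white square handle 24 x 24 mm (z = 75 to 155 mm, dark window near the top), black collar 36 mm across (underside at z = 69 mm, resting on the stand), steel stem 14 mm across below it. Origin at the stem's lower end, z up the handle, x and y square to its sides. A sprung brass tip stands out 22 mm below the origin.
- tip_end (a point): centre of the flat lower end of the sprung tip (a brass foot 10 mm across), 22 mm below the probe's origin when the tip is fully out; axes as the probe's; it moves with the tip.
- probe_tip (a joint): how far the sprung tip is pushed into the probe: 0 fully out, 0.016 m hard against its stop; half way is 0.008. The spring gives about 1 N as it starts to move and 0.25 N more for each mm (3 N half way, 5 N at the stop).
- stand: grey probe stand, fixed: foot 80 x 90 mm, bridge 60 x 70 mm with its top 105 mm above the worktop and an upright 20 mm through hole in which the stem hangs, collar on top. Origin under its centre. The probe lifts straight up; stem and tip are 91 mm long below the collar.
- griddle: dark cast griddle, fixed: plate 180 x 240 mm on feet, sloping 15 degrees down to its front (-x); face 50 mm above the worktop in the middle, rear edge about 75 mm; 10 mm rim at the sides and rear, drip tray at the front, bar handle at each side. Origin under its centre on the worktop, y to its left.
- square_spot: square steel measuring spot fixed to the griddle's face, 30 x 30 mm, standing 2 mm proud of it; origin at the centre of its upper face, z vertical. The spots are 60 to 160 mm apart, side by side at the same height on the face; which is on the left differs.
- round_spot: round steel measuring spot fixed to the griddle's face, 30 mm across, standing 2 mm proud of it; origin at the centre of its upper face, z vertical. The spots are 60 to 160 mm apart, side by side at the same height on the face; which is on the left differs.
- square_face (a point): the centre of the upper face of the square measuring spot; z points straight out of the sloping face (15 degrees from vertical, leaning towards the griddle's low front edge), x up the slope, y level to the left.
- round_face (a point): the centre of the upper face of the round measuring spot; z points straight out of the sloping face (15 degrees from vertical, leaning towards the griddle's low front edge), x up the slope, y level to the left.
- jar_honey: small honey jar with a lid, 58 x 62 x 86 mm, loose bystander; origin under its centre.
- lemon: lemon, 72 x 57 x 58 mm, loose bystander; origin under its centre.
- mug: green mug with a handle, 81 x 89 x 72 mm, loose bystander; origin under its centre.
- pepper_pot: pepper pot, 46 mm across, 106 mm high, loose bystander; origin under its centre.
Things that resemble listed ones, but are neither listed nor needed, are in the scene too. What is meant by the probe is not orange, and is the smaller of those in its own colour.

How it is judged:
By the outcome, as a careful person would: the job done as asked, in the order asked, and still so for the second after the job is handed in, while the arm keeps its last pose, push and grip.
It also fails if it takes over 58 s, if anything falls off the work surface, if the arm or the gripper's body presses on something with over 40 N, if the wrist force passes 120 N, or if a joint passes its speed limit or range.

## Robot

A 6-joint arm with a two-finger parallel gripper is mounted at the origin on a cart in front of the work surface, level with it; the furniture and walls round the work are solid. World frame = base frame: x ahead of the robot, y to its left, z up, the work surface at z = 0. Lengths are in mm, angles in rad, forces in N, time in s.
With the tool pointing down it reaches from about 350 to 875 mm from the base axis. Payload 4.2 kg.
Tool frame: the origin (TCP) lies midway between the tips of the shut fingers; the grasp point (between the pads) lies 19 mm behind it (tcp_to_grasp is the distance from the TCP to the grasp point, in mm); z points along the fingers, y is the line along which they close (so a half turn about z gives the same grasp; the last joint's range is limited). The gripper opens to 85 mm and grips with 20 to 120 N. Pads are 22 mm wide; open, the fingers measure 114 mm over their backs; the gripper's body (76 mm by 85 mm) begins 54 mm behind the grasp point. The pads swing forward as they close: fully open they stand 13 mm farther back than shut.
Start: joints at [-0.847, 0.385, 0.008, 0, -1.194, -0.259], TCP at [280.164, -558.666, 231.312] pointing down, gripper open.
Joint ranges: [-3.14, 3.14], [-1.21, 2.06], [-1.07, 1.41], [-3.16, 2.05], [-2.99, -0.16], [-3.1, 3.1]. Speed limits (rad/s): [2.79, 2.79, 3.14, 3.14, 3.14, 3.14].

## Interface

Orientations are given as a unit quaternion [x, y, z, w].
In Python, from bench import read_state, get_image, job_done, tcp_to_grasp gives the robot as it stands.
- The arm moves only by the tool jog_arm, never from a script. Its argument "plan" is a list of rows, each a list of 3 entries, a list of its own where there are three numbers: the finger opening in mm, from 0 to 85.4, then the shift along the tool's x, y, z as a fraction of full scale, then the turn, a rotation vector about the tool's x, y, z as a fraction of full scale. A call has 1 to 10 rows; each row is the pose to reach, as a shift and turn from the pose commanded when the call began, along the tool's axes at that moment; what a row does not reach only later rows make up. Full scale, the value 1, is 0.1 m for a shift and 60 degrees for a turn. A row lasts 1/8 s, in which the tool goes at most 62.5 mm and 10.7 degrees, less where a joint would pass 70% of its speed; a pose out of reach is approached as far as the arm can. A call with a number of a shift or a turn outside -1 to 1 is refused whole. A call with a gripper value outside its range is refused whole. The fingers move at their own pace and stop on an object; the grip force is fixed at half the most. Time passes only in rows, so rows that repeat a pose let the fingers close. It gives the time, the measured TCP pose, the force, the opening and the grip force at its end, in the units of the state.
- read_state(): the state, without advancing time (a new reading comes with each control period).
- get_image(name): name is "scene" or "side" or "wrist"; returns a dict with "img" (400x640x3 uint8, red, green, blue), "range_z" (400x640 float32, mm along the optical axis (not along the pixel's ray), 0 where there is no reading), "intrinsics" (3x3 intrinsics, pixels), "distortion" ([k1, k2, p1, p2, k3] as OpenCV has them; the pictures are not rectified), "extrinsics" (4x4, takes a point from camera to world coordinates); the wrist camera has in their place "tool_from_camera" (4x4, takes a point from camera to tool coordinates, whose origin is the TCP and whose axes are the flange's). Camera axes: x right, y down, z forward; pixel columns grow to the right and rows downward; lengths in mm; the calibration is good to about 2 mm. A picture is of the moment at which its call begins: read the wrist's pose just before it.
- job_done(): hands the job in; it is judged then, once.
The state is a dict: "clock": time; "joints": joint angles; "joint_vel": joint speeds; "joint_efforts": joint torques, N m; "position": TCP position; "ee_rot": TCP orientation; "contact_force": force on the tool from outside, world axes, zero at the start; "wrist_torque": the same for the moment, N m; "gripper_width": finger opening in mm; "grasp_force": force on a finger pad.
Only numpy, scipy, OpenCV 4.12 (cv2) and the standard library are available. Lean on these libraries where they do the work, as an engineer would, in place of code of your own. Each camera call takes 0.05 s, during which the arm holds its last target. There are 200 camera calls.

## Working session

There is one attempt and no reset: what is moved stays moved. The work goes in short steps, Python scripts to look and compute and a tool call to move; the robot and the scene stay as the last step left them, time stands still between calls to the robot, and variables do not carry over. Pictures are saved under pics/ and viewed, at most 10 in all, crops included, and the job is handed in when it is done.

Besides the shell and the picture viewer there is one more tool, called by a JSON object that holds its "name" and its "arguments", one argument or row to a line. jog_arm: Moves the arm, as the interface text tells. Its arguments: {"type":"object","properties":{"plan":{"type":"array"}},"required":["plan"]}

```bash
ls; mkdir -p pics; python3 - <<'E'
from bench import *
import cv2,numpy as np
print(read_state(), tcp_to_grasp)
a=get_image("scene");b=get_image("side")
for n,d in(("scene",a),("side",b)):
    np.savez("%s0.npz"%n,**d)
    cv2.imwrite("pics/%s0.png"%n,d["img"][:,:,::-1]); print(n,d["extrinsics"].round(3).tolist(),d["intrinsics"].tolist())
E
```

```text
pics
{'clock': 0.0, 'joints': array([-8.47391895e-01,  3.85528877e-01,  6.60164249e-03, -4.86833858e-04,
       -1.19399664e+00, -2.58558006e-01]), 'joint_vel': array([-2.44407469e-03,  7.83668875e-05,  1.29104660e-04, -9.15966751e-04,
        1.65703594e-03, -2.18707681e-03]), 'joint_efforts': array([ 7.03067435e-04, -3.92286050e+01,  1.88396734e+01,  4.18601543e+00,
       -4.63300006e-03, -7.25170707e-06]), 'position': array([ 279.89980632, -558.15598606,  230.23063524]), 'ee_rot': array([-2.30248725e-01,  9.73131205e-01,  1.04478162e-03, -3.02040321e-04]), 'contact_force': array([ 0.01544577, -0.20524501, -0.24188539]), 'wrist_torque': array([ 0.02852006, -0.02993269,  0.0273019 ]), 'grasp_force': 0.0, 'gripper_width': 85.43567842788347} 18.700000000000003
scene [[0.895, -0.26, 0.364, 177.861], [-0.446, -0.56, 0.698, -940.315], [0.022, -0.787, -0.617, 773.713], [0.0, 0.0, 0.0, 1.0]] [[413.7386072524563, 0.0, 322.1416705253179], [0.0, 413.7386072524563, 201.4703146183567], [0.0, 0.0, 1.0]]
side [[-0.954, -0.154, 0.259, 360.424], [-0.301, 0.506, -0.808, 635.117], [-0.007, -0.849, -0.529, 571.204], [0.0, 0.0, 0.0, 1.0]] [[419.13890875259943, 0.0, 317.113698184119], [0.0, 419.13890875259943, 193.43547615432175], [0.0, 0.0, 1.0]]
```

View pics/scene0.png

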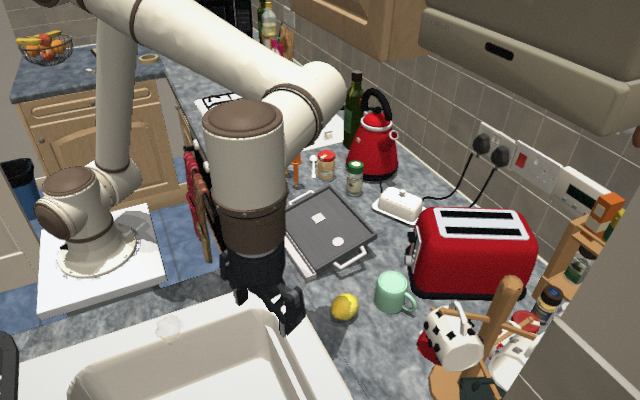

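View pics/side0.png

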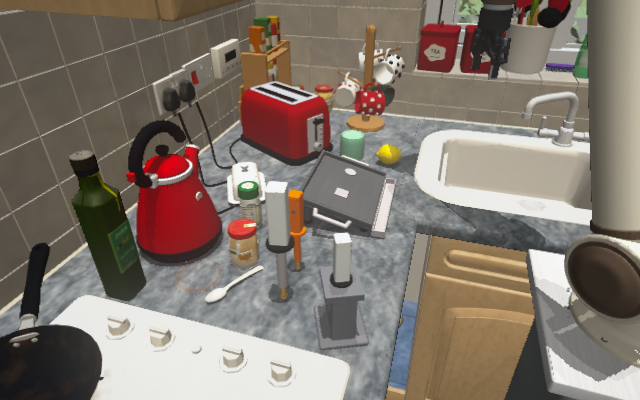

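The side view shows the probe in its stand at (342,260), with a bigger white one at (278,215) and an orange one at (296,215). The griddle spots are at (341,193) and (349,170). In the scene view they are the square at (319,217) and the round at (337,241).

```bash
cat > h.py <<'E'
import cv2,numpy as np
def cloud(d,T):
    v,u=np.mgrid[:400,:640]
    p=cv2.undistortPoints(np.stack([u,v],-1).reshape(-1,1,2).astype(float),d["intrinsics"],d["distortion"]).reshape(400,640,2)
    z=d["range_z"][...,None].astype(float)
    return np.concatenate([p*z,z],-1)@T[:3,:3].T+T[:3,3]
def blob(m,x,y):
    n,l,s,c=cv2.connectedComponentsWithStats(m.astype(np.uint8))
    k=l[y,x]; return l==k,s[k],c[k]
E
python3 - <<'E'
from h import *
for n,spots in(("scene",[(319,217),(337,241)]),("side",[(341,193),(349,170)])):
    d=dict(np.load(n+"0.npz")); P=cloud(d,d["extrinsics"]); g=d["img"].min(-1)
    for x,y in spots:
        m=(g>150)&(d["range_z"]>0); b,s,c=blob(m,x,y); q=P[b]
        print(n,(x,y),g[y,x],s.tolist(),c.round(1),q.mean(0).round(1),P[int(c[1]+.5),int(c[0]+.5)].round(1))
        cn=cv2.minAreaRect(cv2.findContours(b.astype(np.uint8),0,1)[0][0].astype(np.float32)); print(cn)
    # plate: dark grey pts near
    c0=P[spots[0][1],spots[0][0]]
    m=(np.linalg.norm(P-c0,axis=-1)<70)&(g<110); q=P[m]
    A=np.c_[q[:,:2],np.ones(len(q))]; w=np.linalg.lstsq(A,q[:,2],rcond=None)[0]
    r=q[:,2]-A@w; k=abs(r)<5; w=np.linalg.lstsq(A[k],q[k,2],rcond=None)[0]
    print("plane",w.round(4),"slope",np.degrees(np.arctan(np.hypot(w[0],w[1]))),"updir",np.degrees(np.arctan2(w[1],w[0])),k.mean())
c=P[235:290,325:360]; g=d["img"][235:290,325:360]
print(P[238,342],P[270,341],P[195,278])
c0=P[262,342]
m=(np.linalg.norm(P[...,:2]-c0[:2],axis=-1)<90)&(P[...,2]>3)&(P[...,2]<300)
q=P[m]; np.save("probe.npy",q)
for lo,hi in((95,110),(120,135),(140,150),(150,165),(165,180),(180,188),(188,200)):
    k=q[(q[:,2]>lo)&(q[:,2]<hi)]
    if len(k)>5: print(lo,hi,len(k),k.min(0).round(),k.max(0).round(),cv2.minAreaRect(k[:,:2].astype(np.float32)))
k=q[(q[:,2]>101)&(q[:,2]<109)];print("bridge",cv2.minAreaRect(k[:,:2].astype(np.float32)))
E
```

```text
scene (319, 217) 232 [311, 212, 15, 12, 97] [317.8 217.5] [ 561.8 -180.1   51.2] [ 560.5 -183.9   52.9]
((317.8000793457031, 217.6000213623047), (8.049844741821289, 12.521980285644531), 63.43495178222656)
scene (337, 241) 233 [332, 237, 12, 9, 88] [337.5 241.1] [ 566.6 -283.8   51.2] [ 565.2 -283.6   51.8]
((337.5, 241.0), (8.0, 11.0), 90.0)
plane [ 4.512000e-01 -7.360000e-02 -2.155962e+02] slope 24.567931756184898 updir -9.27051704433964 1.0
side (341, 193) 222 [334, 188, 15, 10, 97] [341.3 192.2] [ 561.4 -179.1   52.4] [ 562.1 -178.8   53. ]
((341.1643981933594, 192.0616455078125), (13.459732055664062, 7.256551265716553), 20.556045532226562)
side (349, 170) 225 [345, 168, 11, 7, 58] [349.9 171. ] [ 566.4 -284.8   52.5] [ 565.8 -283.    53.6]
((350.0, 171.0), (6.0, 10.0), 90.0)
plane [-0.3006 -0.9667 33.9007] slope 45.35232163301429 updir -107.2721301514822 0.7209302325581395
[474.10616095 162.60534623 192.07267944] [472.35351455 170.05575516 137.05903114] [582.03844441 138.25508977 231.80569557]
95 110 1029 [433. 114.  95.] [515. 203. 110.] ((474.77801513671875, 158.02691650390625)
[... 354 characters left out ...]
)
150 165 129 [460. 162. 150.] [486. 174. 165.] ((473.406982421875, 168.7024383544922), (11.846613883972168, 25.531949996948242), 86.77576446533203)
165 180 136 [460. 161. 165.] [486. 174. 180.] ((472.9146423339844, 167.79409790039062), (26.11683464050293, 12.885273933410645), 2.147667169570923)
180 188 81 [460. 159. 180.] [487. 175. 188.] ((474.51190185546875, 168.29148864746094), (14.09837818145752, 27.68091583251953), 80.90187072753906)
188 200 172 [460. 145. 188.] [488. 173. 193.] ((474.3926696777344, 158.91940307617188), (23.682174682617188, 24.136892318725586), 22.87943458557129)
bridge ((474.7835998535156, 157.93421936035156), (60.09175109863281, 73.35193634033203), 24.30312728881836)
```

```bash
python3 - <<'E'
from h import *
a=np.array([280,-558.]);W=[np.array([280,-558.]),np.array([500,-230.]),np.array([474,158.])]
for n in("scene","side"):
    d=dict(np.load(n+"0.npz")); P=cloud(d,d["extrinsics"]); q=P[(d["range_z"]>0)&(P[...,2]>110)&(P[...,2]<700)]
    for s,e in zip(W,W[1:]):
        L=np.linalg.norm(e-s);u=(e-s)/L;r=q[:,:2]-s;t=r@u;w=r@np.array([-u[1],u[0]])
        k=(t>-50)&(t<L+60)&(abs(w)<110)
        h,_,_=np.histogram2d(t[k],w[k],bins=[np.arange(-50,500,50),np.arange(-110,120,44)])
        mx=[[int(q[k][(t[k]//50==i)&((w[k]+110)//44==j)][:,2].max(initial=0)) for j in range(5)] for i in range(-1,9)]
        print(n,mx)
E
```

```text
scene [[333, 590, 590, 588, 0], [0, 589, 590, 588, 326], [550, 571, 568, 0, 0], [561, 576, 586, 595, 597], [568, 579, 595, 615, 636], [568, 570, 0, 611, 637], [0, 0, 0, 0, 0], [0, 0, 0, 0, 0], [0, 0, 0, 0, 0], [0, 0, 0, 0, 0]]
scene [[0, 0, 0, 0, 0], [0, 0, 0, 0, 0], [0, 0, 0, 0, 0], [0, 0, 0, 0, 0], [0, 0, 0, 0, 0], [0, 0, 0, 0, 0], [113, 0, 0, 0, 0], [0, 0, 0, 0, 0], [0, 0, 0, 0, 0], [0, 0, 0, 0, 0]]
side [[344, 350, 346, 424, 0], [0, 423, 426, 427, 329], [0, 0, 0, 0, 0], [0, 0, 0, 0, 0], [0, 0, 0, 0, 0], [0, 0, 0, 0, 0], [0, 0, 0, 0, 0], [0, 0, 0, 0, 0], [0, 0, 0, 0, 0], [0, 0, 0, 0, 0]]
side [[0, 0, 0, 0, 0], [0, 0, 0, 0, 0], [0, 0, 0, 0, 0], [0, 0, 0, 0, 0], [0, 0, 0, 0, 0], [0, 0, 0, 0, 0], [178, 0, 0, 0, 0], [240, 0, 0, 0, 0], [240, 0, 192, 0, 0], [0, 0, 192, 0, 0]]
```

{"name": "jog_arm", "arguments": {
  "plan": [
    [85, [-0.3, 0.17, 0], [0, 0, 0]],
    [85, [-0.6, 0.34, 0], [0, 0, 0]],
    [85, [-0.9, 0.5, 0], [0, 0, 0]],
    [85, [-0.9, 0.5, 0], [0, 0, 0]]
  ]
}}

```text
clock: 0.6
position: [339.1, -472.0, 231.1]
ee_rot: [-0.232, 0.973, 0.0, -0.0]
contact_force: [0.5, -0.2, -0.2]
gripper_width: 84.9
grasp_force: 0.0
```

{"name": "jog_arm", "arguments": {
  "plan": [
    [85, [-0.4, 0.25, 0], [0, 0, 0]],
    [85, [-0.8, 0.5, 0], [0, 0, 0]],
    [85, [-1, 0.6, 0], [0, 0, 0]],
    [85, [-1, 0.6, 0], [0, 0, 0]]
  ]
}}

```text
clock: 1.1
position: [401.1, -374.7, 231.2]
ee_rot: [-0.231, 0.973, 0.0, -0.0]
contact_force: [-0.9, -0.1, -1.0]
gripper_width: 85.3
grasp_force: 0.0
```

{"name": "jog_arm", "arguments": {
  "plan": [
    [85, [-0.4, 0.25, 0], [0, 0, 0]],
    [85, [-0.8, 0.5, 0], [0, 0, 0]],
    [85, [-1, 0.7, 0], [0, 0, 0]],
    [85, [-1, 0.7, 0], [0, 0, 0]],
    [85, [-1, 0.7, 0], [0, 0, 0]],
    [85, [-1, 0.7, 0], [0, 0, 0]]
  ]
}}

```text
clock: 1.85
position: [458.2, -268.9, 231.2]
ee_rot: [-0.229, 0.973, 0.0, -0.0]
contact_force: [0.2, -0.6, -0.8]
gripper_width: 84.7
grasp_force: 0.0
```

```bash
python3 - <<'E'
from bench import *
from h import *
s=read_state();d=get_image("wrist");d["pos"]=s["position"];d["q"]=s["ee_rot"]
np.savez("w1.npz",**d);cv2.imwrite("pics/w1.png",d["img"][:,:,::-1]);print(s["position"],d["tool_from_camera"].round(2).tolist())
E
```

```text
[ 458.1772197  -268.93144008  231.19002517] [[0.0, -0.96, -0.28, 69.96], [1.0, 0.0, 0.0, 0.23], [-0.0, -0.28, 0.96, -142.95], [0.0, 0.0, 0.0, 1.0]]
```

View pics/w1.png

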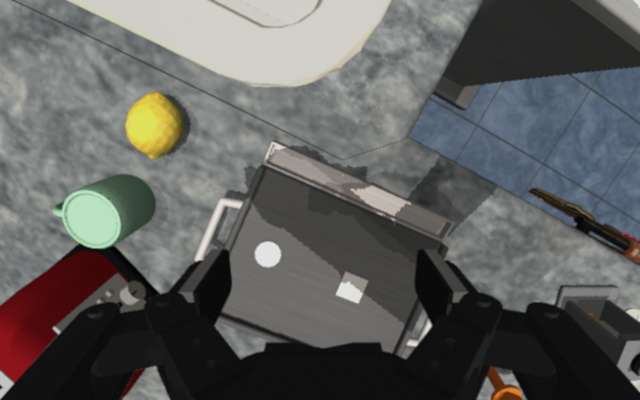

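The wrist view shows the round spot at (267,254) and the square spot, part shaded, at (351,288).

```bash
cat >> h.py <<'E'
from scipy.spatial.transform import Rotation as R
def wrist(d):
    T=np.eye(4);T[:3,:3]=R.from_quat(d["q"]).as_matrix();T[:3,3]=d["pos"]
    return cloud(d,T@d["tool_from_camera"])
E
python3 - <<'E'
from h import *
d=dict(np.load("w1.npz"));P=wrist(d);g=d["img"].min(-1)
g2=cv2.medianBlur(g,3)
for x,y in((351,288),(267,254)):
    w=g[y-20:y+21,x-20:x+21]; print(w[::4,::4].tolist())
    for th in (100,130):
        b,s,c=blob(g>th,x,y); print(th,s.tolist(),c.round(1),P[b].mean(0).round(1))
v,u=np.mgrid[:400,:640]
m=(u>250)&(u<400)&(v>200)&(v<310)&(g<100)&(P[...,2]>20)&(P[...,2]<90);q=P[m]
A=np.c_[q[:,:2],np.ones(len(q))]
w=np.linalg.lstsq(A,q[:,2],rcond=None)[0];r=q[:,2]-A@w;k=abs(r)<4;w=np.linalg.lstsq(A[k],q[k,2],rcond=None)[0]
print(w,np.degrees(np.arctan(np.hypot(*w[:2]))),np.degrees(np.arctan2(w[1],w[0])),r.std())
for p in((561.5,-180),(566.5,-284)): print("plane z",np.dot(w,[*p,1]))
E
```

```text
[[106, 75, 66, 67, 67, 68, 66, 66, 67, 68, 66], [107, 106, 74, 66, 111, 64, 65, 66, 67, 66, 67], [104, 103, 103, 114, 141, 139, 131, 82, 65, 67, 67], [109, 106, 102, 139, 140, 138, 139, 138, 136, 108, 67], [106, 106, 135, 221, 222, 183, 136, 135, 138, 82, 65], [108, 107, 219, 222, 223, 221, 199, 139, 136, 64, 66], [106, 113, 224, 220, 221, 220, 220, 218, 105, 66, 66], [107, 110, 166, 220, 221, 218, 219, 221, 103, 93, 68], [110, 106, 106, 106, 120, 203, 220, 181, 108, 105, 103], [108, 109, 111, 108, 105, 106, 107, 108, 105, 103, 106], [108, 108, 108, 108, 109, 109, 107, 105, 106, 106, 105]]
100 [224, 206, 179, 146, 13200] [301.2 291.2] [ 589.1 -229.8   59.3]
130 [335, 273, 32, 31, 613] [350.9 288.2] [ 561.7 -180.6   56. ]
[[107, 109, 107, 107, 107, 107, 105, 104, 105, 104, 106], [108, 108, 107, 108, 107, 105, 106, 106, 106, 104, 104], [105, 107, 107, 109, 170, 219, 196, 102, 106, 106, 107], [108, 107, 105, 223, 225, 225, 224, 225, 115, 106, 106], [105, 105, 172, 224, 225, 224, 224, 225, 218, 104, 105], [105, 104, 196, 225, 225, 225, 225, 224, 224, 104, 105], [107, 108, 179, 224, 225, 224, 224, 224, 210, 106, 104], [106, 105, 105, 224, 225, 224, 225, 225, 118, 105, 108], [106, 106, 106, 105, 179, 206, 182, 112, 104, 105, 103], [105, 105, 106, 106, 106, 107, 105, 106, 108, 109, 105], [107, 106, 106, 105, 106, 107, 107, 107, 108, 105, 107]]
100 [224, 206, 179, 146, 13200] [301.2 291.2] [ 589.1 -229.8   59.3]
130 [254, 241, 28, 27, 587] [267.4 253.9] [ 565.7 -283.8   54. ]
[ 2.71499841e-01  1.20364739e-02 -9.98359356e+01] 15.2038699961247 2.53844669272123 0.9836823659833349
plane z 50.44465987057835
plane z 50.55036578801379
```

{"name": "jog_arm", "arguments": {
  "plan": [
    [85, [-0.3, 0.4, -0.1], [0, 0, 0]],
    [85, [-0.6, 0.8, -0.2], [0, 0, 0]],
    [85, [-0.6, 1, -0.3], [0, 0, 0]],
    [85, [-0.6, 1, -0.3], [0, 0, 0]]
  ]
}}

```text
clock: 2.4
position: [467.7, -151.1, 262.3]
ee_rot: [-0.231, 0.973, -0.0, 0.001]
contact_force: [-0.1, -1.9, -0.4]
gripper_width: 85.3
grasp_force: 0.0
```

{"name": "jog_arm", "arguments": {
  "plan": [
    [85, [-0.3, 0.4, -0.1], [0, 0, 0]],
    [85, [-0.6, 0.8, -0.2], [0, 0, 0]],
    [85, [-0.6, 1, -0.2], [0, 0, 0]],
    [85, [-0.6, 1, -0.2], [0, 0, 0]]
  ]
}}

```text
clock: 2.9
position: [476.3, -35.2, 281.0]
ee_rot: [-0.231, 0.973, 0.0, -0.0]
contact_force: [0.1, -0.6, 0.3]
gripper_width: 84.6
grasp_force: 0.0
```

{"name": "jog_arm", "arguments": {
  "plan": [
    [85, [-0.3, 0.4, 0], [0, 0, 0]],
    [85, [-0.6, 0.8, 0], [0, 0, 0]],
    [85, [-0.7, 0.9, 0], [0, 0, 0]],
    [85, [-0.7, 0.9, 0], [0, 0, 0]]
  ]
}}

```text
clock: 3.4
position: [499.0, 76.0, 280.7]
ee_rot: [-0.23, 0.973, -0.0, -0.001]
contact_force: [0.7, 0.4, -0.2]
gripper_width: 84.9
grasp_force: 0.0
```

{"name": "jog_arm", "arguments": {
  "plan": [
    [85, [-0.3, 0.4, 0], [0, 0, 0]],
    [85, [-0.6, 0.8, 0], [0, 0, 0]],
    [85, [-0.6, 0.85, 0], [0, 0, 0]],
    [85, [-0.6, 0.85, 0], [0, 0, 0]],
    [85, [-0.6, 0.85, 0], [0, 0, 0]]
  ]
}}

```text
clock: 4.03
position: [514.1, 177.9, 281.5]
ee_rot: [-0.229, 0.973, -0.0, 0.0]
contact_force: [0.7, 0.7, -0.5]
gripper_width: 84.9
grasp_force: 0.0
```

```bash
python3 - <<'E'
from bench import *
from h import *
s=read_state();d=get_image("wrist");d["pos"]=s["position"];d["q"]=s["ee_rot"]
np.savez("w2.npz",**d);cv2.imwrite("pics/w2.png",d["img"][:,:,::-1]);print(s["position"])
P=wrist(d);q=P[(d["range_z"]>0)&(np.linalg.norm(P[...,:2]-[474.5,158.5],axis=-1)<45)]
for lo,hi in((100,107),(120,150),(150,180),(187,196)):
    k=q[(q[:,2]>lo)&(q[:,2]<hi)]; print(lo,len(k),k[:,2].mean() if len(k) else 0, cv2.minAreaRect(k[:,:2].astype(np.float32)) if len(k) else 0)
E
```

```text
[514.05070859 177.85564036 281.5189326 ]
100 2907 105.34508626960148 ((476.3791809082031, 158.67152404785156), (60.541194915771484, 70.39261627197266), 24.368247985839844)
120 34 134.8699659019875 ((465.6713562011719, 153.9169158935547), (0.8442004919052124, 21.579435348510742), 24.393739700317383)
150 49 165.95515176755325 ((465.4349060058594, 153.6339569091797), (1.2947685718536377, 21.271095275878906), 24.791595458984375)
187 1047 190.9430891520846 ((476.04248046875, 158.6514434814453), (24.5372314453125, 24.09449005126953), 23.929306030273438)
```

View pics/w2.png

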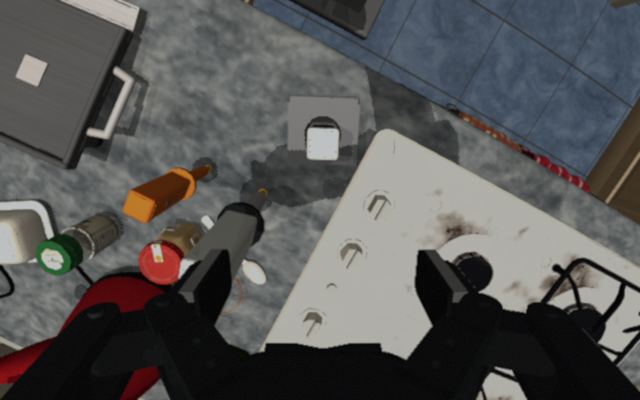

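Wrist view: the probe top is at (323,142) on its stand, with the larger probe at (235,225) clear of the grasp. Aligning above it.

{"name": "jog_arm", "arguments": {
  "plan": [
    [85, [0.25, 0, 0], [0, 0, 0.04]],
    [85, [0.43, 0, 0], [0, 0, 0.04]],
    [85, [0.43, 0, 0.3], [0, 0, 0.04]],
    [85, [0.43, 0, 0.6], [0, 0, 0.04]],
    [85, [0.43, 0, 0.6], [0, 0, 0.04]],
    [85, [0.43, 0, 0.6], [0, 0, 0.04]]
  ]
}}

```text
clock: 4.82
position: [476.5, 160.1, 222.7]
ee_rot: [-0.21, 0.978, 0.0, 0.001]
contact_force: [0.1, -0.4, 0.2]
gripper_width: 85.0
grasp_force: 0.0
```

```bash
python3 - <<'E'
from bench import *
from h import *
s=read_state();M=R.from_quat(s["ee_rot"]).as_matrix();print(s["position"],np.degrees(np.arctan2(M[1],M[0])))
print("go",M.T@(np.array([475.5,158.6,136])-s["position"]))
E
```

```text
[476.50019565 160.08651959 222.69023523] [-155.78341456  114.2165489    16.95713765]
go [ 1.71589574 -0.92073324 86.68687887]
```

{"name": "jog_arm", "arguments": {
  "plan": [
    [85, [0.02, -0.01, 0.25], [0, 0, 0]],
    [85, [0.02, -0.01, 0.5], [0, 0, 0]],
    [85, [0.02, -0.01, 0.75], [0, 0, 0]],
    [85, [0.02, -0.01, 0.86], [0, 0, 0]],
    [85, [0.02, -0.01, 0.86], [0, 0, 0]],
    [85, [0.02, -0.01, 0.86], [0, 0, 0]],
    [50, [0.02, -0.01, 0.86], [0, 0, 0]]
  ]
}}

```text
clock: 5.7
position: [474.8, 158.9, 136.3]
ee_rot: [-0.21, 0.978, 0.0, 0.001]
contact_force: [0.1, 0.2, -0.5]
gripper_width: 69.5
grasp_force: 0.0
```

{"name": "jog_arm", "arguments": {
  "plan": [
    [32, [0, 0, 0], [0, 0, 0]],
    [28, [0, 0, 0], [0, 0, 0]],
    [20, [0, 0, 0], [0, 0, 0]],
    [10, [0, 0, 0], [0, 0, 0]],
    [10, [0, 0, 0], [0, 0, 0]],
    [10, [0, 0, 0], [0, 0, 0]],
    [10, [0, 0, 0], [0, 0, 0]]
  ]
}}

```text
clock: 6.58
position: [474.4, 158.5, 135.6]
ee_rot: [-0.21, 0.978, -0.0, 0.0]
contact_force: [-0.7, -0.6, 4.1]
gripper_width: 23.6
grasp_force: 59.5
```

{"name": "jog_arm", "arguments": {
  "plan": [
    [10, [0, 0, -0.15], [0, 0, 0]],
    [10, [0, 0, -0.35], [0, 0, 0]],
    [10, [0, 0, -0.6], [0, 0, 0]],
    [10, [0, 0, -0.85], [0, 0, 0]],
    [10, [0, 0, -1], [0, 0, 0]],
    [10, [0, 0, -1], [0, 0, 0]]
  ]
}}

```text
clock: 7.32
position: [474.4, 158.7, 235.5]
ee_rot: [-0.21, 0.978, 0.0, 0.0]
contact_force: [0.5, 1.1, -1.5]
gripper_width: 23.4
grasp_force: 59.0
```

{"name": "jog_arm", "arguments": {
  "plan": [
    [10, [0, 0, -0.3], [0, 0, 0]],
    [10, [0, 0, -0.4], [0, 0, 0]],
    [10, [0, 0, -0.4], [0, 0, 0]],
    [10, [0, 0, -0.4], [0, 0, 0]]
  ]
}}

```text
clock: 7.82
position: [473.6, 158.2, 273.8]
ee_rot: [-0.21, 0.978, -0.0, -0.001]
contact_force: [0.7, 0.4, -2.8]
gripper_width: 23.9
grasp_force: 59.0
```

```bash
python3 - <<'E'
from bench import *
from h import *
s=read_state();d=get_image("side");np.savez("s3.npz",**d);cv2.imwrite("pics/s3.png",cv2.resize(d["img"][60:360,200:500,::-1],(600,600)))
w=get_image("wrist");w["pos"]=s["position"];w["q"]=s["ee_rot"];np.savez("w3.npz",**w)
print(s["position"],s["contact_force"],s["gripper_width"])
P=cloud(d,d["extrinsics"]);p=s["position"]
q=P[(d["range_z"]>0)&(np.linalg.norm(P[...,:2]-p[:2],axis=-1)<30)&(P[...,2]>115)]
for lo in range(120,235,8):
    k=q[(q[:,2]>=lo)&(q[:,2]<lo+8)]
    if len(k)>3: print(lo,len(k),k.mean(0).round(1),k.min(0).round(1),k.max(0).round(1))
E
```

```text
[473.5525134  158.23322738 273.79816755] [ 0.69126774  0.41913897 -2.76771687] 23.85943389900573
152 26 [473.  160.3 156.4] [468.9 155.  152.8] [477.9 162.6 159.9]
160 18 [472.9 160.1 164.5] [470.2 156.5 160.8] [475.6 161.9 167.5]
168 14 [472.4 161.1 172.1] [467.1 158.  168.5] [476.7 163.7 175.9]
176 34 [472.  163.  179.8] [466.7 157.9 176.5] [478.6 166.3 183.7]
184 39 [472.5 163.5 187.7] [467.1 159.6 184.1] [478.7 166.1 191.5]
192 39 [472.5 163.6 196.1] [467.1 159.2 192.1] [479.1 165.8 199.8]
200 40 [472.5 163.  204.2] [467.  155.1 200.3] [479.2 166.1 207.9]
208 45 [472.2 163.  212.1] [466.4 157.8 208.1] [479.7 166.4 215.8]
216 45 [472.6 163.3 220. ] [466.8 158.6 216. ] [479.6 166.1 224. ]
224 45 [472.7 163.4 228. ] [467.  158.4 224.1] [479.8 165.9 231.8]
232 19 [473.1 164.2 233.7] [467.1 160.1 232.1] [479.5 166.6 235.8]
```

View pics/s3.png

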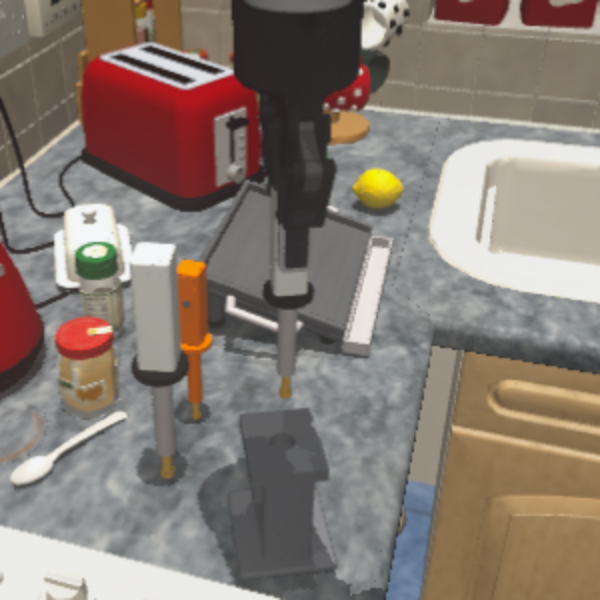

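Probe held straight and intact in the side crop, tip at about (285,395). Travelling to the griddle.

{"name": "jog_arm", "arguments": {
  "plan": [
    [10, [0.15, -0.3, 0], [0, 0, 0]],
    [10, [0.3, -0.65, 0], [0, 0, 0]],
    [10, [0.5, -1, 0], [0, 0, 0]],
    [10, [0.5, -1, 0], [0, 0, 0]]
  ]
}}

```text
clock: 8.43
position: [468.9, 44.8, 274.8]
ee_rot: [-0.208, 0.978, -0.0, -0.001]
contact_force: [-0.0, 0.5, -2.1]
gripper_width: 23.4
grasp_force: 59.4
```

{"name": "jog_arm", "arguments": {
  "plan": [
    [10, [0.15, -0.3, 0], [0, 0, 0]],
    [10, [0.3, -0.65, 0], [0, 0, 0]],
    [10, [0.4, -1, 0], [0, 0, 0]],
    [10, [0.4, -1, 0], [0, 0, 0]]
  ]
}}

```text
clock: 8.93
position: [474.4, -61.9, 274.7]
ee_rot: [-0.209, 0.978, 0.0, -0.001]
contact_force: [-0.1, -0.0, -2.0]
gripper_width: 23.6
grasp_force: 59.7
```

{"name": "jog_arm", "arguments": {
  "plan": [
    [10, [0.05, -0.3, 0], [0.02, -0.06, 0]],
    [10, [0.1, -0.65, 0], [0.05, -0.12, 0]],
    [10, [0.1, -1, 0], [0.07, -0.18, 0]],
    [10, [0.1, -1, 0], [0.0925, -0.232, 0]],
    [10, [0.1, -1, 0], [0.0925, -0.232, 0]],
    [10, [0.1, -1, 0], [0.0925, -0.232, 0]]
  ]
}}

```text
clock: 9.68
position: [506.5, -155.3, 275.3]
ee_rot: [-0.209, 0.969, -0.022, 0.128]
contact_force: [0.6, 0.5, -1.3]
gripper_width: 23.2
grasp_force: 59.9
```

```bash
cat > go.py <<'E'
from bench import *
from h import *
import sys
S={"sq":np.array([561.6,-180.3,52.5]),"ro":np.array([566.,-284,52.5])}
y=np.radians(2.4);n=np.array([-np.sin(np.radians(15))*np.cos(y),-np.sin(np.radians(15))*np.sin(y),np.cos(np.radians(15))])
def go(name,gap,L=121.6,s=None):
    s=s or read_state();M=R.from_quat(s["ee_rot"]).as_matrix()
    t=S[name]+n*(gap+L); e=np.cross(-n,[0,0,0]) 
    err=np.cross(M[:,2],-n)
    print(s["clock"],"pos",s["position"].round(1),"F",s["contact_force"].round(2),"F.n",(s["contact_force"]@n).round(2),"w",s["gripper_width"],
     "\nshift/100",(M.T@(t-s["position"])/100).round(3),"turn/60deg",(np.degrees(M.T@err)/60).round(4),"axis err deg",np.degrees(err).round(2))
if __name__=="__main__": go(sys.argv[1],float(sys.argv[2]))
E
python3 go.py sq 30
```

```text
9.675 pos [ 506.5 -155.3  275.3] F [ 0.63  0.55 -1.27] F.n -1.4 w 23.164513956023615 
shift/100 [ 0.153 -0.233  0.776] turn/60deg [ 0.001  -0.0005  0.    ] axis err deg [-0.04 -0.05 -0.01]
```

{"name": "jog_arm", "arguments": {
  "plan": [
    [10, [0.1, -0.15, 0.2], [0, 0, 0]],
    [10, [0.153, -0.233, 0.45], [0, 0, 0]],
    [10, [0.153, -0.233, 0.7], [0, 0, 0]],
    [10, [0.153, -0.233, 0.776], [0, 0, 0]],
    [10, [0.153, -0.233, 0.776], [0, 0, 0]],
    [10, [0.153, -0.233, 0.776], [0, 0, 0]]
  ]
}}

```text
clock: 10.42
position: [522.8, -182.6, 200.2]
ee_rot: [-0.208, 0.969, -0.022, 0.129]
contact_force: [0.7, 0.0, -0.5]
gripper_width: 23.4
grasp_force: 59.8
```

```bash
python3 go.py sq 0; python3 - <<'E'
from bench import *
from h import *
s=read_state();f=[]
for n in("scene","side","wrist"):
    d=get_image(n)
    if n=="wrist": d["pos"]=s["position"];d["q"]=s["ee_rot"]
    np.savez("h_%s.npz"%n,**d)
    c={"scene":(319,205),"side":(340,175),"wrist":(330,270)}[n]
    k=d["img"][c[1]-60:c[1]+60,c[0]-50:c[0]+50] if n!="wrist" else d["img"][130:400,210:435]
    f.append(cv2.resize(np.ascontiguousarray(k[:,:,::-1]),(260,312),interpolation=cv2.INTER_CUBIC))
cv2.imwrite("pics/hover.png",np.hstack(f))
E
```

```text
10.425 pos [ 522.8 -182.6  200.2] F [ 0.73  0.01 -0.54] F.n -0.71 w 23.392685838919483 
shift/100 [0.004 0.009 0.311] turn/60deg [-0.0005  0.0016 -0.    ] axis err deg [-0.01  0.1  -0.  ]
```

View pics/hover.png

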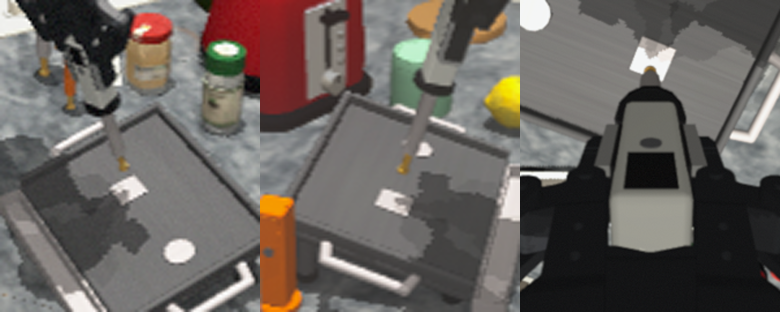

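The hover picture shows the brass tip above the square in all three views (tip at (122,163), (403,165) and (650,72)). I'll check its lateral offset from the depth data.

```bash
python3 - <<'E'
from go import *
g=np.array([-np.sin(y),np.cos(y),0]); ux=np.cross(g,n); B=np.c_[ux,g,n]
for nme in("scene","side","wrist"):
    d=dict(np.load("h_%s.npz"%nme)); P=wrist(d) if nme=="wrist" else cloud(d,d["extrinsics"])
    q=(P-S["sq"])@B; im=d["img"].astype(int)
    m=(d["range_z"]>0)&(abs(q[...,0])<25)&(abs(q[...,1])<25)&(q[...,2]>15)&(q[...,2]<110)
    cam=(d["extrinsics"][:3,3]-S["sq"])@B if nme!="wrist" else 0
    for lo,hi in((24,36),(36,50),(52,66),(66,80)):
        k=q[m&(q[...,2]>lo)&(q[...,2]<hi)]
        if len(k): print(nme,lo,len(k),k.mean(0).round(1),k.min(0).round(1),k.max(0).round(1))
    br=m&(im[...,0]-im[...,2]>40)&(q[...,2]<52); print(" brass",br.sum(),q[br].min(0).round(1) if br.any() else "",q[br].max(0).round(1) if br.any() else "")
    # spot centre again
    v=(d["img"].min(-1)>130)&(abs(q[...,0])<22)&(abs(q[...,1])<22)&(abs(q[...,2])<5); print(" spot",v.sum(),q[v].mean(0).round(1),q[v].min(0).round(1),q[v].max(0).round(1), "cam",np.round(cam))
E
```

```text
scene 24 7 [ 2.7 -3.4 33.2] [-1.9 -5.3 31.4] [ 7.5 -1.4 34.6]
scene 36 10 [ 2.4 -3.9 41.4] [-0.9 -8.  36.2] [ 5.8 -1.4 49.8]
scene 52 17 [ 1.2 -6.1 59.3] [-3.6 -9.8 52.9] [ 8.3 -1.2 65.4]
scene 66 22 [ 1.7 -6.  72.8] [-3.5 -9.3 66.4] [ 9.5 -0.6 79.6]
 brass 15 [-1.9 -8.  31.4] [ 7.5 -1.4 46.9]
 spot 94 [ 1.3 -0.  -1. ] [-13.7 -15.7  -4.8] [17.  18.6  2.9] cam [-214. -743.  804.]
side 24 7 [ 1.2  1.  34.1] [-3.1 -3.5 32.7] [ 5.5  3.8 35.6]
side 36 14 [ 0.9  1.4 42. ] [-2.2 -3.1 36.9] [ 4.2  5.7 47.1]
side 52 26 [ 0.7  4.  60.2] [-5.7 -2.2 54.9] [ 8.   8.1 65.9]
side 66 32 [ 0.6  4.7 73.2] [-5.6  1.3 66.3] [ 7.2  7.8 79.9]
 brass 21 [-1.8 -0.5 32.7] [ 5.5  5.7 50.7]
 spot 92 [ 1.9  1.4 -0.2] [-14.5 -19.9  -4.2] [15.9 14.8  1.9] cam [-27. 823. 544.]
wrist 24 32 [ 0.1 -1.4 34.5] [-2.  -5.1 32. ] [ 4.3  3.6 35.9]
wrist 36 14 [-0.3 -1.1 37.6] [-2.1 -4.2 36. ] [ 1.9  2.3 40.4]
wrist 52 69 [-2.3 -2.3 60.5] [-4.2 -7.  53.2] [ 5.1  6.2 66. ]
wrist 66 92 [-2.5 -1.9 73.1] [-4.5 -7.1 66.1] [ 4.6  6.  80. ]
 brass 32 [-2.1 -4.6 33.9] [ 3.2  2.3 40.4]
 spot 877 [-0.5  0.6 -0.3] [-14.2 -14.7  -3.6] [17.2 17.1  2.3] cam 0
```

{"name": "jog_arm", "arguments": {
  "plan": [
    [10, [0.004, 0.01, 0.12], [0, 0.001, 0]],
    [10, [0.004, 0.01, 0.2], [0, 0.001, 0]],
    [10, [0.004, 0.01, 0.26], [0, 0.001, 0]],
    [10, [0.004, 0.01, 0.26], [0, 0.001, 0]],
    [10, [0.004, 0.01, 0.26], [0, 0.001, 0]]
  ]
}}

```text
clock: 11.2
position: [528.2, -181.8, 173.7]
ee_rot: [-0.208, 0.969, -0.022, 0.128]
contact_force: [0.5, -0.1, -1.2]
gripper_width: 23.2
grasp_force: 59.8
```

```bash
cat > samp.py <<'E'
from go import *
def samp(k=12):
    F=[];p=[]
    for _ in range(k): get_image("wrist");s=read_state();F.append(s["contact_force"]);p.append(s["position"])
    F=np.array(F);print("mean F",F.mean(0).round(2),"F.n",(F@n).mean().round(2),"sd",(F@n).std().round(2),"pos",np.mean(p,0).round(2))
if __name__=="__main__": samp();go(sys.argv[1],float(sys.argv[2]))
E
python3 samp.py sq -8
```

```text
mean F [-0.18  0.01 -1.49] F.n -1.4 sd 0.57 pos [ 528.07 -181.74  173.8 ]
11.8 pos [ 528.  -181.7  173.6] F [ 0.07  0.43 -1.72] F.n -1.69 w 23.132287794031278 
shift/100 [-0.011 -0.004  0.121] turn/60deg [ 0.0005 -0.001  -0.    ] axis err deg [ 0.   -0.07 -0.  ]
```

{"name": "jog_arm", "arguments": {
  "plan": [
    [10, [-0.008, 0, 0.03], [0, 0, 0]],
    [10, [-0.008, 0, 0.06], [0, 0, 0]],
    [10, [-0.008, 0, 0.09], [0, 0, 0]],
    [10, [-0.008, 0, 0.115], [0, 0, 0]],
    [10, [-0.008, 0, 0.115], [0, 0, 0]]
  ]
}}

```text
clock: 12.42
position: [531.9, -181.3, 162.8]
ee_rot: [-0.208, 0.969, -0.022, 0.128]
contact_force: [-0.8, 0.0, 1.6]
gripper_width: 23.3
grasp_force: 60.2
```

```bash
python3 samp.py sq -8
```

```text
mean F [-0.46  0.42  1.21] F.n 1.28 sd 0.33 pos [ 531.79 -181.29  162.87]
13.025 pos [ 531.8 -181.3  162.8] F [ 0.69 -0.1   0.96] F.n 0.75 w 23.386195660004855 
shift/100 [-0.001 -0.003  0.007] turn/60deg [ 0.0002 -0.0007  0.    ] axis err deg [ 0.   -0.04  0.  ]
```

{"name": "jog_arm", "arguments": {
  "plan": [
    [10, [0, 0, 0.01], [0, 0, 0]],
    [10, [0, 0, 0.01], [0, 0, 0]],
    [10, [0, 0, 0.01], [0, 0, 0]],
    [10, [0, 0, 0.01], [0, 0, 0]],
    [10, [0, 0, 0.01], [0, 0, 0]],
    [10, [0, 0, 0.01], [0, 0, 0]],
    [10, [0, 0, 0.01], [0, 0, 0]],
    [10, [0, 0, 0.01], [0, 0, 0]],
    [10, [0, 0, 0.01], [0, 0, 0]],
    [10, [0, 0, 0.01], [0, 0, 0]]
  ]
}}

```text
clock: 14.28
position: [532.0, -181.3, 161.8]
ee_rot: [-0.208, 0.969, -0.022, 0.128]
contact_force: [0.5, -0.8, 1.7]
gripper_width: 23.6
grasp_force: 60.2
```

```bash
python3 samp.py sq -8; python3 - <<'E'
from bench import *
import cv2,numpy as np
d=get_image("side");a=d["img"][115:235,280:400]
d=get_image("scene");b=d["img"][150:270,260:380]
d=get_image("wrist");c=d["img"][120:320,220:420]
cv2.imwrite("pics/press1.png",np.hstack([cv2.resize(np.ascontiguousarray(k[:,:,::-1]),(266,266),interpolation=cv2.INTER_CUBIC) for k in(a,b,c)]))
E
```

```text
mean F [-0.17 -0.25  1.84] F.n 1.83 sd 0.47 pos [ 532.   -181.27  161.77]
14.875 pos [ 532.  -181.3  161.8] F [-1.05 -0.5   1.69] F.n 1.91 w 23.55126105706824 
shift/100 [-0.002 -0.004 -0.004] turn/60deg [ 0.0004 -0.0009 -0.    ] axis err deg [ 0.   -0.06  0.  ]
```

View pics/press1.png

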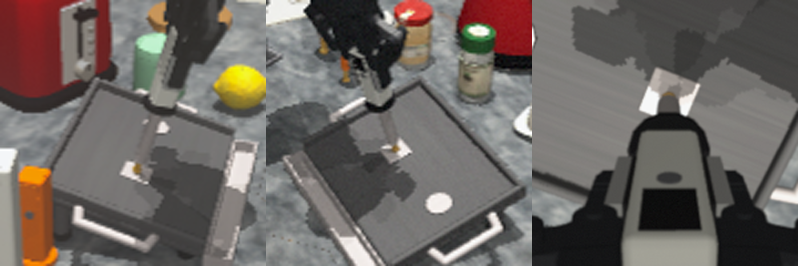

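Tip in the middle of the square in both crops ((137,170) and (396,149)), at about 8.5 mm. Hold a little longer, then retract.

{"name": "jog_arm", "arguments": {
  "plan": [
    [10, [0, 0, 0], [0, 0, 0]],
    [10, [0, 0, 0], [0, 0, 0]],
    [10, [0, 0, 0], [0, 0, 0]],
    [10, [0, 0, 0], [0, 0, 0]],
    [10, [0, 0, -0.05], [0, 0, 0]],
    [10, [0, 0, -0.15], [0, 0, 0]],
    [10, [0, 0, -0.35], [0, 0, 0]],
    [10, [0, 0, -0.35], [0, 0, 0]],
    [10, [0, 0, -0.35], [0, 0, 0]]
  ]
}}

```text
clock: 16.15
position: [522.1, -181.4, 194.7]
ee_rot: [-0.208, 0.97, -0.021, 0.127]
contact_force: [0.3, -0.1, -0.7]
gripper_width: 23.9
grasp_force: 60.0
```

```bash
python3 go.py ro 25
```

```text
16.15 pos [ 522.1 -181.4  194.7] F [ 0.28 -0.14 -0.69] F.n -0.74 w 23.861941038078854 
shift/100 [ 0.374 -0.974  0.009] turn/60deg [ 0.0017 -0.0025 -0.    ] axis err deg [-0.03 -0.18 -0.01]
```

{"name": "jog_arm", "arguments": {
  "plan": [
    [10, [0.12, -0.3, 0], [0, 0, 0]],
    [10, [0.25, -0.65, 0], [0, 0, 0]],
    [10, [0.37, -0.974, 0], [0, 0, 0]],
    [10, [0.37, -0.974, 0], [0, 0, 0]],
    [10, [0.37, -0.974, 0], [0, 0, 0]],
    [10, [0.37, -0.974, 0], [0, 0, 0]]
  ]
}}

```text
clock: 16.9
position: [528.8, -284.8, 195.6]
ee_rot: [-0.209, 0.969, -0.022, 0.128]
contact_force: [-0.6, 0.3, -1.0]
gripper_width: 23.0
grasp_force: 60.0
```

```bash
python3 samp.py ro 4
```

```text
mean F [ 0.   -0.23 -1.38] F.n -1.33 sd 0.37 pos [ 529.1  -285.23  196.08]
17.5 pos [ 529.1 -285.6  196. ] F [ 0.05  0.8  -1.16] F.n -1.14 w 23.131827114145906 
shift/100 [0.013 0.006 0.226] turn/60deg [ 0.0004 -0.001   0.    ] axis err deg [ 0.   -0.07 -0.  ]
```

{"name": "jog_arm", "arguments": {
  "plan": [
    [10, [0.01, 0.005, 0.1], [0, 0, 0]],
    [10, [0.01, 0.005, 0.2], [0, 0, 0]],
    [10, [0.01, 0.005, 0.23], [0, 0, 0]],
    [10, [0.01, 0.005, 0.23], [0, 0, 0]],
    [10, [0.01, 0.005, 0.26], [0, 0, 0]],
    [10, [0.01, 0.005, 0.29], [0, 0, 0]],
    [10, [0.01, 0.005, 0.32], [0, 0, 0]],
    [10, [0.01, 0.005, 0.34], [0, 0, 0]],
    [10, [0.01, 0.005, 0.34], [0, 0, 0]],
    [10, [0.01, 0.005, 0.34], [0, 0, 0]]
  ]
}}

```text
clock: 18.75
position: [537.0, -285.3, 163.2]
ee_rot: [-0.208, 0.969, -0.022, 0.128]
contact_force: [-0.7, -0.1, 1.7]
gripper_width: 23.4
grasp_force: 60.3
```

```bash
python3 samp.py ro -8; python3 - <<'E'
from bench import *
import cv2,numpy as np
d=get_image("side");a=d["img"][95:215,280:400]
d=get_image("scene");b=d["img"][180:300,280:400]
d=get_image("wrist");c=d["img"][120:320,220:420]
cv2.imwrite("pics/press2.png",np.hstack([cv2.resize(np.ascontiguousarray(k[:,:,::-1]),(266,266),interpolation=cv2.INTER_CUBIC) for k in(a,b,c)]))
E
```

```text
mean F [-0.3  -0.42  1.16] F.n 1.2 sd 0.42 pos [ 536.99 -285.36  163.13]
19.35 pos [ 537.  -285.3  163. ] F [-0.21 -0.09  2.04] F.n 2.02 w 23.20216386346282 
shift/100 [0.004 0.003 0.007] turn/60deg [-0.     -0.0007 -0.    ] axis err deg [ 0.02 -0.04  0.  ]
```

View pics/press2.png

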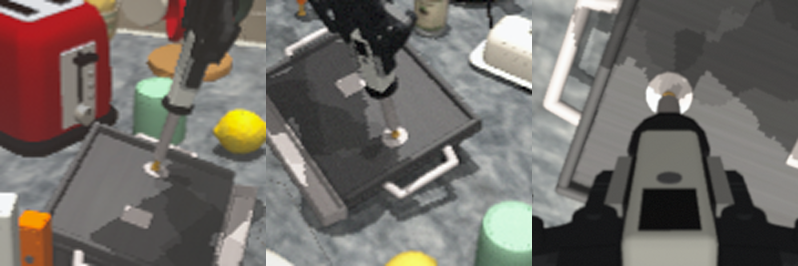

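The tip is in the middle of the round spot (side crop (155,168), scene crop (395,135)), pressed about 7 mm. I'll add 1 mm and hold.

{"name": "jog_arm", "arguments": {
  "plan": [
    [10, [0, 0, 0.01], [0, 0, 0]],
    [10, [0, 0, 0.01], [0, 0, 0]],
    [10, [0, 0, 0.01], [0, 0, 0]],
    [10, [0, 0, 0.01], [0, 0, 0]],
    [10, [0, 0, 0.01], [0, 0, 0]],
    [10, [0, 0, 0.01], [0, 0, 0]],
    [10, [0, 0, 0.01], [0, 0, 0]],
    [10, [0, 0, 0.01], [0, 0, 0]],
    [10, [0, 0, 0.01], [0, 0, 0]],
    [10, [0, 0, 0.01], [0, 0, 0]]
  ]
}}

```text
clock: 20.75
position: [537.0, -285.2, 161.9]
ee_rot: [-0.208, 0.969, -0.022, 0.128]
contact_force: [1.4, 0.4, 0.8]
gripper_width: 23.2
grasp_force: 60.2
```

{"name": "jog_arm", "arguments": {
  "plan": [
    [10, [0, 0, 0], [0, 0, 0]],
    [10, [0, 0, 0], [0, 0, 0]],
    [10, [0, 0, 0], [0, 0, 0]],
    [10, [0, 0, 0], [0, 0, 0]],
    [10, [0, 0, 0], [0, 0, 0]],
    [10, [0, 0, 0], [0, 0, 0]],
    [10, [0, 0, 0], [0, 0, 0]],
    [10, [0, 0, 0], [0, 0, 0]],
    [10, [0, 0, 0], [0, 0, 0]],
    [10, [0, 0, 0], [0, 0, 0]]
  ]
}}

```text
clock: 22.0
position: [537.0, -285.2, 162.0]
ee_rot: [-0.208, 0.969, -0.022, 0.128]
contact_force: [1.6, -1.3, 1.8]
gripper_width: 23.3
grasp_force: 60.2
```

```bash
python3 samp.py ro -8; python3 -c "
from bench import *
print(job_done())"
```

```text
mean F [ 0.51 -0.68  1.73] F.n 1.55 sd 0.58 pos [ 537.01 -285.22  161.91]
22.6 pos [ 537.  -285.2  161.9] F [ 0.75 -0.36  2.54] F.n 2.26 w 23.304542695842404 
shift/100 [ 0.003  0.001 -0.004] turn/60deg [ 0.0005 -0.0011  0.    ] axis err deg [ 0.   -0.07 -0.  ]
the job is handed in; nothing more can be done
None
```

I pressed the probe about half way in on the square spot and then the round spot, for over two seconds each, and handed the job in at 22.6 s with it still held pressed on the round spot; no verdict was shown.

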